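# Tidy the bedside table for the night: jars into the rack lane, lota on its hook

## Robot

A 6-joint arm with a two-finger parallel gripper is mounted at the origin on the work surface. World frame = base frame: x ahead of the robot, y to its left, z up, the work surface at z = 0. Lengths are in m, angles in degrees, forces in N, time in s.
With the tool pointing down it reaches from about 0.3 to 0.825 m from the base axis. Payload 5.4 kg.
Tool frame: the origin (TCP) lies at the very end of the fingers, on their centre line; the grasp point (between the pads) lies 19 mm behind it; z points along the fingers, y is the direction in which the jaws open and shut (so a half turn about z gives the same grasp; the last joint's range is limited). The gripper opens to 92 mm and grips with 3 to 60 N. Pads are 20 mm wide; open, the fingers measure 128 mm over their backs; the gripper's body (75 mm by 189 mm) begins 69 mm behind the grasp point.
Start: joints at [53.852, 9.076, 91.501, -0, 79.423, -12.038], TCP at [0.235, 0.525, 0.215] pointing down, gripper open.
Joint ranges: [-166.64, 166.64], [-54.1, 131.32], [10.49, 154.53], [-73.88, 253.88], [9.74, 151.15], [-171.62, 171.62]. Speed limits (degrees/s): [147.25, 147.25, 180, 180, 180, 180].

## Interface

Orientations are given as a 3x3 rotation matrix whose columns are the frame's x, y, z axes.
In Python, from cell import monitor, cams, ctrl gives the robot as it stands.
- The arm moves only by the shell command python3 -m inch 'ROWS' [FORCE]. ROWS is text: rows parted by semicolons, each of 7 numbers parted by spaces: the shift along the tool's x, y, z in m, then the turn, a rotation vector about the tool's x, y, z in degrees, then the opening, from 0 (shut) to 1 (fully open). A call has 1 to 12 rows; each row is the pose to reach, as a shift and turn from the pose commanded when the call began, along the tool's axes at that moment; what a row does not reach only later rows make up. A row lasts 1/8 s, in which the tool goes at most 62.5 mm and 10.7 degrees, less where a joint would pass 70% of its speed; a pose out of reach is approached as far as the arm can. A call with a gripper value outside its range is refused whole. The fingers move at their own pace and stop on an object; FORCE is the grip in N (left out, the last holds). Time passes only in rows, so rows that repeat a pose let the fingers close. It gives the time, the measured TCP pose, the force and the opening at its end, in the units of the state.
- monitor.get_obs(): the state, without advancing time (a new reading comes with each control period).
- cams.read_camera(name): name is "side" or "top"; returns the picture (480x640x3 uint8, blue, green, red); there is no depth.
- cams.camera_model(name): a dict with "fovy" (degrees; the focal length in pixels is half the picture's height over the tangent of half this angle, whatever the lens; pixels are square), "cx", "cy" (the principal point, pixels), "dist" ([k1, k2, p1, p2, k3] as OpenCV has them; the pictures are not rectified), "cam_to_world" (4x4, takes a point from camera to world coordinates). Camera axes: x right, y up, looking along -z (the intrinsics and any distortion apply to the point x, -y, -z); pixel columns grow to the right and rows downward; lengths in m; the calibration is good to about 2 mm. A picture is of the moment at which its call begins. camera_model takes no time and is no camera call.
- ctrl.hand_in(): hands the job in, once; it reports no verdict.
Trained networks look in the newest picture that a camera, given by its name, has taken for a name from the list of things; names that differ only in an ending like _2 or _b are one class to them, and where a whole thing is asked for, a point or a joint stands for the part that bears it (a point fixed in the world has none). Each returns a list of dicts, best first, with "confidence" (0 to 1); they miss things now and then, are a little off and sometimes report something else, mostly with a low value. They report only what shows in the picture. A call takes as long as a camera call. They do not tell look-alikes from the thing itself.
- cams.recognise(name, camera): "xyz" ([x, y, z] in m, in world coordinates, good to about 4 mm: the middle of the surface that is visible of it).
- cams.cut_out(name, camera): "region" (480x640 bool, what is visible of it).
- cams.spot_point(name, camera): "xyz" ([x, y, z] in m, in world coordinates, good to about 4 mm: a listed point, or the origin of a listed thing).
The state is a dict: "time": time; "joints": joint angles; "qvel": joint speeds; "effort": joint torques, N m; "tool_pos": TCP position; "ee_rot": TCP orientation; "wrist_force": force on the tool from outside, world axes, zero at the start; "torque": the same for the moment, N m; "opening": finger opening in m.
Only numpy, scipy, OpenCV 4.12 (cv2) and the standard library are available. Lean on these libraries where they do the work, as an engineer would, in place of code of your own. Each camera call takes 0.05 s, during which the arm holds its last target. There are 200 camera calls.

## Task

Put the bedside things away on the white rack for the night. Slide the two loose brown jars along the table top, one after the other and without lifting or toppling them, into the rack's lane behind the jar that is already there, until all three stand in single file, touching, pushed right up to the back stop. Also hang the steel lota by its bail handle on the rack's hook, so that it hangs quietly clear of the table, never knocking it over, and leave everything else where it is.

Things in the scene. Friction and masses are not known exactly. Their poses are not given: they have to be found in the camera images.
- rack: White steel bedside rack, fixed to the table. Origin: on the table in the middle of its jar lane; x runs along the lane from its open mouth (robot's side) to the back stop, y left, z up. A wire frame (10 mm wire, 227 mm high) stands behind the stop at x = 130 mm from y = +36 to -200; a foot wire 10 mm high runs at y = -200 from it forward to x = 0. Nothing rises above frame and hook tip.
- lane_mouth (a point): Point on the table in the middle of the lane's mouth (rack x = -85 mm, y = 0). The lane lies between two upright strips 16 mm high, 4 mm thick, 62 mm clear (y = -31 to +31), from here to the back stop 170 mm away; no floor, jars stand on the table. In front of the mouth the strips flare out to y = +-48 at x = -115.
- lane_end (a point): Point on the table in the middle of the foot of the back stop's inner face (rack x = +85 mm, y = 0). The stop is 32 mm high, 70 mm wide. Three 54 mm jars pushed home stand with their axes 27, 81 and 135 mm from here.
- hook_tip (a point): Centre of the 12 mm black ball on the hook's upturned tip: rack x = 12 mm, y = -140, z = 232. The hook (8 mm wire) leaves the top of the frame at y = -140, comes forward to -x, dips in a V to its seat at x = 40 (wire centre 203 mm high) and turns up to this tip.
- hook_seat (a point): Where the centre of the bail's wire lies when it hangs in the lowest part of the hook: rack x = 40 mm, y = -140, 214 mm above the table. Its axes are the rack's.
- lota: Round steel water pot, empty, about 0.3 kg, 100 mm across the belly, 84 mm across the open rim, 96 mm high. Origin: centre of its underside, z up. Its bail turns on two ears at y = +-52 mm, z = 84 mm; the bail's hinge axis is the lota's y axis.
- bail (a joint): Swing of the lota's wire bail in rad: 0 = upright over the pot, positive = leaning towards the lota's -x (limits +-0.95). A light friction holds it where it is left; about 0.2 N at its top moves it.
- bail_top (a point): Middle of the bail's top bar, on the 8 mm wire's centre line, 74 mm from the hinge axis (158 mm above the lota's underside when upright). The bar is level for 15 mm either side along y, slopes to 10 mm lower at 42 mm and 32 mm lower at 52 mm, then runs straight to the ears. The hook needs the middle: grip about 28 mm to one side (5 mm lower).
- jar_a: Small brown glass jar with a red twist cap; 54 mm across, 50 mm high, about 0.13 kg. Origin: centre of its underside, z up. Starts loose on the table to one side in front of the lane.
- jar_b: A second, equal brown jar with red cap; origin as jar_a. Starts loose on the table, to the other side in front of the lane.
- jar_c: A third, equal jar; origin as jar_a. It already stands in the lane near the back stop.
- soap_case: Green plastic soap case, 70 x 105 x 37 mm, shut; to be left alone. Origin: centre of its underside.
- peg: Pink plastic clothes peg, 75 mm long, lying; to be left alone. Origin: centre of its underside.
- scratcher: Wooden back-scratcher, 380 mm long, lying at the right; to be left alone. Origin: near its middle.
- specs_case: Dark red spectacles case, 155 x 58 x 34 mm; to be left alone. Origin: centre of its underside.
- torch: Blue and black hand torch, 135 mm long, lying, 42 mm high; to be left alone. Origin: under its middle.
- tumbler: Steel tumbler, 72 mm across, 100 mm high; to be left alone. Origin: centre of its underside.
Mind the look-alikes: they are no part of the job. Leave any orange or pink look-alike of the lota alone. Leave any blue or green look-alike of the jar_b alone.

How it is judged (in metres and radians):
On the way, in this order (a step that is already met when the one before it is completed fails the run):
1. one of the two loose jars is inside the lane (((x of jar_a in the frame of rack between -0.085 and 0.09 m and y of jar_a in the frame of rack between -0.012 and 0.012 m) or (x of jar_b in the frame of rack between -0.085 and 0.09 m and y of jar_b in the frame of rack between -0.012 and 0.012 m))), for 0.2 s.
2. then the other one is inside the lane too, and all three stand home in single file (x of jar_a in the frame of rack between -0.062 and 0.09 m and y of jar_a in the frame of rack between -0.012 and 0.012 m and angle between each of jar_a, jar_b, jar_c's own z axis and vertical below 0.1 rad and linear speed of each of jar_a, jar_b, jar_c below 0.03 m/s and x of jar_b in the frame of rack between -0.062 and 0.09 m and y of jar_b in the frame of rack between -0.012 and 0.012 m and x of jar_c in the frame of rack between -0.062 and 0.09 m and y of jar_c in the frame of rack between -0.012 and 0.012 m), for 0.2 s.
At the end, for the whole second after the job is handed in: Three jars upright and still in the lane, within 12 mm of its middle line and of fully home; the lota hangs by its bail on the hook (bail middle within 35 mm of the hook seat, underside over 20 mm above the table, leaning under 0.4 rad), moving slower than 0.06 m/s (all of step 2 and distance between bail_top and hook_seat below 0.035 m and height (world z) of lota above 0.02 m and angle between lota's own z axis and vertical below 0.4 rad and linear speed of lota below 0.06 m/s); the robot touches nothing.
It fails at once if a jar is lifted off the table or toppled (height (world z) of any of jar_a, jar_b, jar_c above 0.012 m or angle between any of jar_a, jar_b, jar_c's own z axis and vertical above 0.4 rad).
It fails at once if the lota is knocked over (angle between lota's own z axis and vertical above 0.9 rad).
It fails at once if the soap case, peg, back-scratcher, spectacles case, torch or tumbler is moved more than 30 mm (distance of any of soap_case, peg, scratcher, specs_case, torch, tumbler from where it was at the start of the episode above 0.03 m).
It also fails if it takes over 72 s, if anything falls off the work surface, if the arm or the gripper's body presses on something with over 40 N, if the wrist force passes 120 N, or if a joint passes its speed limit or range.

## Working session

There is one attempt and no reset: what is moved stays moved. The work goes in short steps, Python scripts to look and compute and a shell command to move; the robot and the scene stay as the last step left them, time stands still between calls to the robot, and variables do not carry over. Pictures are saved under pics/ and viewed, about 8 in all and at most 12, crops included, and the job is handed in when it is done.

```bash
ls; mkdir -p pics; cat > h.py <<'E'
import numpy as np, cv2
from cell import monitor, cams, ctrl
def snap(cam,fn=None,crop=None,scale=1):
    im=cams.read_camera(cam)
    if fn:
        o=im if crop is None else im[crop[1]:crop[3],crop[0]:crop[2]]
        cv2.imwrite('pics/'+fn,cv2.resize(o,None,fx=scale,fy=scale,interpolation=cv2.INTER_CUBIC))
    return im
def K(cam):
    m=cams.camera_model(cam); f=240/np.tan(np.radians(m['fovy']/2))
    return np.array([[f,0,m['cx']],[0,f,m['cy']],[0,0,1]]),np.array(m['dist'],float),np.array(m['cam_to_world'])
def proj(cam,P):
    k,d,T=K(cam); p=(np.c_[np.atleast_2d(P),np.ones(len(np.atleast_2d(P)))]@np.linalg.inv(T).T)[:,:3]*[1,-1,-1]
    return cv2.projectPoints(p,np.zeros(3),np.zeros(3),k,d)[0][:,0]
def ray(cam,uv):
    k,d,T=K(cam); n=cv2.undistortPoints(np.array(uv,float).reshape(-1,1,2),k,d)[:,0]
    r=np.c_[n[:,0],-n[:,1],-np.ones(len(n))]@T[:3,:3].T
    return T[:3,3],r
def atz(cam,uv,z):
    c,r=ray(cam,uv); return c+r*((z-c[2])/r[:,2])[:,None]
def st():
    o=monitor.get_obs(); print('t',round(o['time'],2),'tcp',np.round(o['tool_pos'],4),'F',np.round(o['wrist_force'],1),'op',round(o['opening'],4)); print(np.round(o['ee_rot'],3).tolist(), np.round(o['joints'],1)); return o
E
python3 - <<'E'
from h import *
st()
for c in('top','side'):
    snap(c,c+'0.png')
    print(c,np.round(K(c)[2][:3,3],3))
    for n in ('lane_mouth','lane_end','hook_tip','hook_seat','lota','bail_top','jar_a','rack'):
        for r in cams.spot_point(n,c): 
            print(n,round(r['confidence'],2),np.round(r['xyz'],3),np.round(proj(c,r['xyz'])[0]))
    for n in ('soap_case','peg','scratcher','specs_case','torch','tumbler'):
        for r in cams.recognise(n,c)[:1]: print(n,round(r['confidence'],2),np.round(r['xyz'],3),np.round(proj(c,r['xyz'])[0]))
E
```

```text
pics
t 0.0 tcp [0.2345 0.5243 0.2136] F [ 0.6 -0.3 -0.2] op 0.092
[[-0.913, 0.409, -0.001], [0.409, 0.913, -0.002], [0.0, -0.002, -1.0]] [ 53.9   9.1  91.6   0.   79.4 -12. ]
top [ 0.259 -0.032  1.59 ]
lane_mouth 0.7 [ 0.524  0.14  -0.001] [267. 227.]
lane_end 0.94 [ 0.697  0.137 -0.004] [269. 170.]
hook_tip 0.92 [ 0.61  -0.001  0.23 ] [314. 178.]
hook_seat 0.68 [ 0.642 -0.003  0.212] [314. 168.]
lota 0.98 [ 0.279 -0.257 -0.002] [404. 311.]
lota 0.85 [ 0.229 -0.389  0.004] [450. 329.]
lota 0.71 [ 0.464 -0.308  0.001] [420. 247.]
lota 0.38 [ 0.697  0.134 -0.001] [270. 169.]
lota 0.27 [ 0.613 -0.003  0.231] [314. 177.]
bail_top 0.65 [ 0.412 -0.283  0.133] [420. 260.]
bail_top 0.58 [ 0.279 -0.257  0.154] [412. 310.]
bail_top 0.5 [ 0.233 -0.39   0.158] [464. 329.]
jar_a 0.87 [ 0.45  -0.064 -0.001] [337. 252.]
jar_a 0.8 [0.406 0.258 0.001] [225. 267.]
jar_a 0.78 [ 0.544 -0.125  0.005] [357. 220.]
jar_a 0.7 [0.656 0.14  0.   ] [268. 182.]
jar_a 0.5 [ 0.351 -0.07   0.002] [339. 286.]
rack 0.83 [0.61  0.139 0.003] [267. 198.]
soap_case 0.79 [0.587 0.323 0.037] [202. 203.]
peg 0.53 [ 0.716 -0
[... 715 characters left out ...]
18.]
bail_top 0.65 [ 0.28  -0.255  0.16 ] [295. 347.]
bail_top 0.64 [ 0.417 -0.279  0.126] [358. 338.]
jar_a 0.92 [ 0.451 -0.066  0.002] [324. 296.]
jar_a 0.88 [ 0.4    0.255 -0.001] [261. 229.]
jar_a 0.78 [ 0.351 -0.066 -0.001] [291. 311.]
jar_a 0.72 [ 0.546 -0.12   0.   ] [364. 298.]
jar_a 0.7 [ 0.656  0.14  -0.001] [351. 226.]
rack 0.8 [ 0.611  0.139 -0.002] [338. 230.]
rack 0.44 [ 0.525  0.143 -0.001] [313. 239.]
soap_case 0.94 [0.579 0.314 0.036] [304. 192.]
peg 0.76 [ 0.712 -0.229  0.017] [440. 300.]
scratcher 0.55 [ 0.585 -0.49   0.005] [468. 410.]
specs_case 0.77 [0.494 0.453 0.033] [263. 176.]
torch 0.67 [0.692 0.388 0.032] [324. 171.]
tumbler 0.81 [ 0.673 -0.372  0.068] [470. 338.]
```

View pics/top0.png

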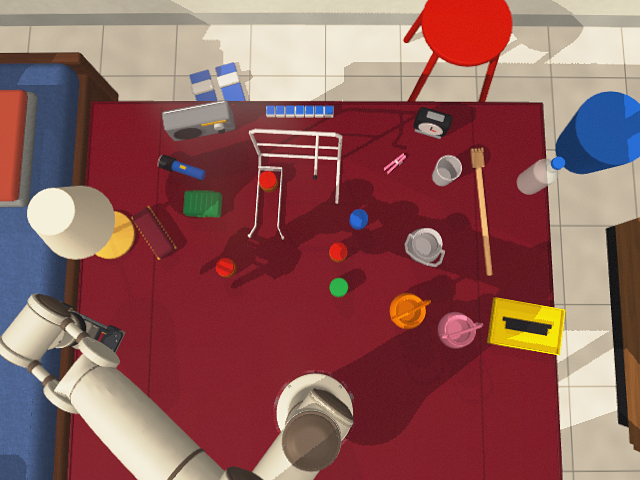

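View pics/side0.png

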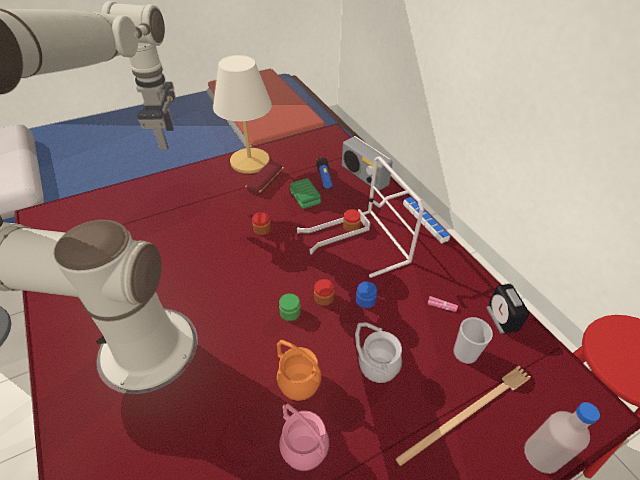

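The red-capped loose jars are at top pixels (226,267) and (338,252), with jar_c in the lane at (268,182). The blue (359,219) and green (339,287) jars are look-alikes. The steel lota is at top (424,245) / side (379,355), while the orange (408,310) and pink (457,329) pots are look-alikes. The lota's bail leans towards the robot. Next I refine the positions and check the choice in a close crop.

```bash
python3 - <<'E'
from h import *
from scipy.optimize import least_squares
R={'o':(0,0),'m':(-.085,0),'e':(.085,0),'t':(.012,-.14),'s':(.04,-.14)}
W=[('o',.610,.139),('o',.611,.139),('m',.524,.14),('m',.522,.144),('e',.697,.137),('e',.696,.135),('t',.61,-.001),('t',.615,-.004),('s',.642,-.003),('s',.645,-.006)]
def f(p):
    c,s=np.cos(p[2]),np.sin(p[2]);return np.ravel([(p[0]+c*R[k][0]-s*R[k][1]-x,p[1]+s*R[k][0]+c*R[k][1]-y) for k,x,y in W])
r=least_squares(f,[.61,.14,0]);print('rack',r.x[:2],np.degrees(r.x[2]),np.round(r.fun*1000,1))
for cam in('top','side'):
    im=snap(cam); hsv=cv2.cvtColor(im,cv2.COLOR_BGR2HSV)
    for nm,p in dict(A=(.403,.2565),B=(.4505,-.065),C=(.656,.14)).items():
        u,v=proj(cam,[(*p,.045)])[0].astype(int)
        m=np.zeros(im.shape[:2],np.uint8); w=14; s=np.s_[v-w:v+w,u-w:u+w]
        m[s]=((im[s][...,2]>170)&(im[s][...,1]<90)).astype(np.uint8)
        ys,xs=np.nonzero(m); print(cam,nm,len(xs),atz(cam,[(xs.mean(),ys.mean())],.046)[0][:2].round(4))
    for b in sorted(cams.spot_point('bail_top',cam),key=lambda r:-r['xyz'][0])[:1]: print('bail',b['xyz'])
    for b in sorted(cams.spot_point('lota',cam),key=lambda r:abs(r['xyz'][0]-.467))[:1]: print('lota',b['xyz'])
a=snap('top')[200:300,200:470]; a=cv2.resize(a,(756,280),interpolation=cv2.INTER_CUBIC)
b=snap('side')[270:400,270:450]; b=cv2.resize(b,(432,312),interpolation=cv2.INTER_CUBIC)
o=np.zeros((592,756,3),np.uint8);o[:280]=a;o[280:,:432]=b;cv2.imwrite('pics/c1.png',o)
E
```

```text
rack [0.60957521 0.13844486] -2.827615275935781 [-0.4 -0.6 -1.4 -0.6  0.7  2.6  2.7 -1.4 -2.5 -2.7 -1.5 -0.7  4.7 -1.
 -0.3  2.   0.6 -0.4 -2.4  2.6]
top A 231 [0.4006 0.2536]
top B 206 [ 0.4468 -0.0638]
top C 235 [0.654  0.1372]
bail [0.4462, -0.0661, -0.0029]
lota [0.4661, -0.307, -0.0006]
side A 84 [0.4003 0.2564]
side B 148 [ 0.4474 -0.058 ]
side C 139 [0.6561 0.1397]
bail [0.417, -0.2786, 0.1303]
lota [0.4677, -0.3076, -0.0004]
```

View pics/c1.png

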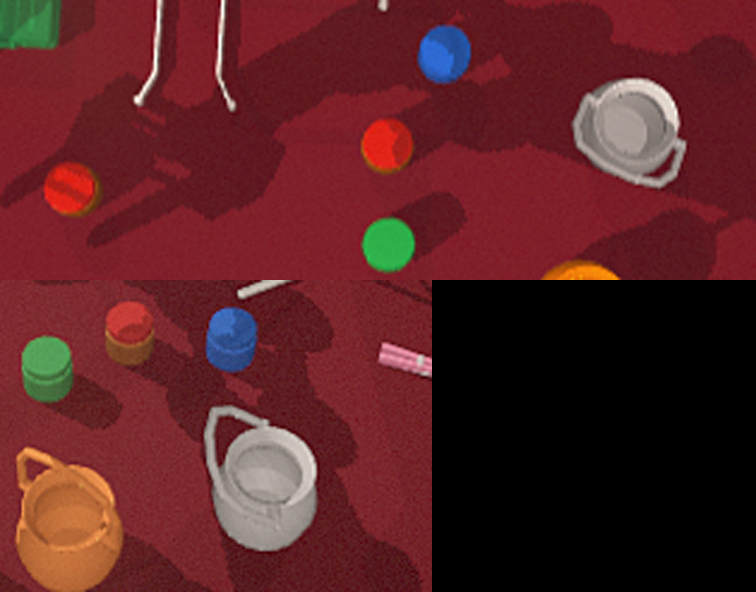

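The crop confirms the choice: loose red-capped jars A and B, blue and green left alone, and the steel lota with its bail tilted towards the robot and to the left. I'm moving to jar A now.

```bash
cat >> h.py <<'E'
# needed shift in tool axes (tool down, jaw y axis at yaw deg) between commanded world points
def sh(a,yaw,*bs):
    t=np.radians(yaw); y=np.array([np.cos(t),np.sin(t),0]); z=np.array([0,0,-1.]); x=np.cross(y,z)
    for b in bs:
        d=np.subtract(b,a); print(np.round([d@x,d@y,d@z],4))
E
python3 -m inch '-0.03 -0.02 0.0 0 0 -5 1;-0.07 -0.05 0.01 0 0 -10 1;-0.115 -0.08 0.03 0 0 -15 1;-0.16 -0.11 0.06 0 0 -21.3 1;-0.205 -0.14 0.09 0 0 -21.3 1;-0.245 -0.165 0.11 0 0 -21.3 1;-0.2625 -0.177 0.115 0 0 -21.3 1;-0.2625 -0.177 0.13 0 0 -21.3 1;-0.2625 -0.177 0.16 0 0 -21.3 1;-0.2625 -0.177 0.19 0 0 -21.3 1;-0.2625 -0.177 0.19 0 0 -21.3 1'; python3 - <<'E'
from h import *
st(); sh((.402,.256,.025),87.2,(.445,.1465,.025),(.6135,.138,.025))
t=np.radians(-2.83);c,s=np.cos(t),np.sin(t);print([np.round((.6096+c*x,.1384+s*x),4) for x in(-.165,-.1,.004,.010,-.05)])
E
```

```text
time: 3.28
tool_pos: [0.3992, 0.2562, 0.0222]
ee_rot: [[-0.999, 0.048, -0.006], [0.048, 0.999, -0.002], [0.006, -0.002, -1.0]]
wrist_force: [-0.2, -0.3, -0.5]
opening: 0.0919
t 3.27 tcp [0.3992 0.2562 0.0222] F [-0.2 -0.3 -0.5] op 0.0919
[[-0.999, 0.048, -0.006], [0.048, 0.999, -0.002], [0.006, -0.002, -1.0]] [ 18.    9.1 115.6   0.   55.7 -69.2]
[-0.0483 -0.1073  0.    ]
[-0.217  -0.1075  0.    ]
[array([0.4448, 0.1465]), array([0.5097, 0.1433]), array([0.6136, 0.1382]), array([0.6196, 0.1379]), array([0.5597, 0.1409])]
```

```bash
python3 -m inch '0 0 0 0 0 0 0.4;0 0 0 0 0 0 0.4;0 0 0 0 0 0 0.4;0 0 0 0 0 0 0.4;-0.01 -0.015 0 0 0 0 0.4;-0.02 -0.037 0 0 0 0 0.4;-0.03 -0.06 0 0 0 0 0.4;-0.039 -0.083 0 0 0 0 0.4;-0.045 -0.1 0 0 0 0 0.4;-0.048 -0.107 0 0 0 0 0.4;-0.048 -0.107 0 0 0 0 0.4' 8; python3 - <<'E'
from h import *
st()
for c in('top','side'):
    snap(c)
    for r in cams.spot_point('jar_a',c)[:6]: print(c,round(r['confidence'],2),np.round(r['xyz'],3))
E
```

```text
time: 4.65
tool_pos: [0.4457, 0.1463, 0.0251]
ee_rot: [[-0.999, 0.049, 0.001], [0.049, 0.999, -0.001], [-0.001, -0.001, -1.0]]
wrist_force: [0.3, -2.5, 2.6]
opening: 0.0533
t 4.65 tcp [0.4457 0.1463 0.0251] F [ 0.3 -2.5  2.6] op 0.0533
[[-0.999, 0.049, 0.001], [0.049, 0.999, -0.001], [-0.001, -0.001, -1.0]] [ 3.400e+00  7.800e+00  1.167e+02 -1.000e-01  5.550e+01 -8.370e+01]
top 0.67 [ 0.448 -0.063 -0.001]
top 0.66 [ 0.545 -0.123  0.005]
top 0.58 [0.656 0.138 0.001]
top 0.51 [ 0.346 -0.071  0.001]
top 0.38 [0.449 0.147 0.002]
side 0.86 [ 0.654  0.137 -0.001]
side 0.77 [ 0.35  -0.065 -0.001]
side 0.74 [ 0.546 -0.121 -0.003]
side 0.7 [ 0.447  0.148 -0.   ]
side 0.69 [ 0.45  -0.064 -0.001]
```

```bash
python3 -m inch '-0.015 0 0 0 0 0 0.4;-0.033 0 0 0 0 0 0.4;-0.051 0 0 0 0 0 0.4;-0.069 0 0 0 0 0 0.4;-0.087 0 0 0 0 0 0.4;-0.105 0 0 0 0 0 0.4;-0.122 0 0 0 0 0 0.4;-0.137 0 0 0 0 0 0.4;-0.147 0 0 0 0 0 0.4;-0.154 0 0 0 0 0 0.4;-0.158 0 0 0 0 0 0.4;-0.158 0 0 0 0 0 0.4'; python3 - <<'E'
from h import *
st()
snap('top','t2.png',(200,120,360,240),4)
for c in('top','side'):
    if c=='side': snap(c)
    for r in cams.spot_point('jar_a',c)[:6]: print(c,round(r['confidence'],2),np.round(r['xyz'],3))
E
```

```text
time: 6.35
tool_pos: [0.602, 0.14, 0.0245]
ee_rot: [[-0.999, 0.048, -0.002], [0.048, 0.999, 0.001], [0.002, 0.001, -1.0]]
wrist_force: [-1.9, -0.5, 4.6]
opening: 0.0536
t 6.35 tcp [0.602  0.14   0.0245] F [-1.9 -0.5  4.6] op 0.0536
[[-0.999, 0.048, -0.002], [0.048, 0.999, 0.001], [0.002, 0.001, -1.0]] [  1.9  27.3  91.9   0.   61.  -85.4]
top 0.6 [ 0.447 -0.062 -0.003]
top 0.58 [ 0.347 -0.071  0.002]
top 0.57 [ 0.542 -0.126  0.001]
side 0.86 [ 0.449 -0.067 -0.002]
side 0.7 [ 0.546 -0.12  -0.003]
side 0.68 [0.661 0.138 0.003]
side 0.53 [ 0.602  0.14  -0.001]
side 0.4 [ 0.645 -0.003  0.214]
```

View pics/t2.png

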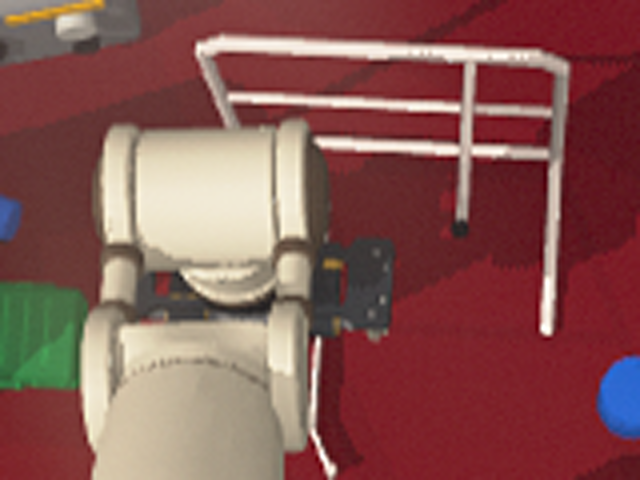

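```bash
python3 -m inch '-0.003 0 0 0 0 0 0.4;-0.006 0 0 0 0 0 0.4;-0.008 0 0 0 0 0 0.4;-0.010 0 0 0 0 0 0.4;-0.010 0 0 0 0 0 0.4'; python3 -m inch '-0.002 0 0 0 0 0 0.4;-0.004 0 0 0 0 0 0.4;-0.004 0 0 0 0 0 0.4'
```

```text
time: 7.18
tool_pos: [0.6117, 0.1389, 0.0244]
ee_rot: [[-0.999, 0.049, -0.002], [0.049, 0.999, 0.0], [0.002, 0.0, -1.0]]
wrist_force: [-3.6, 0.3, 6.4]
opening: 0.0541
time: 7.55
tool_pos: [0.6145, 0.1388, 0.0241]
ee_rot: [[-0.999, 0.049, -0.005], [0.049, 0.999, 0.0], [0.005, -0.0, -1.0]]
wrist_force: [-7.4, 0.7, 8.7]
opening: 0.0537
```

```bash
python3 -m inch '-0.003 0 0 0 0 0 0.4;-0.005 0 0 0 0 0 0.4;-0.005 0 0 0 0 0 0.4'; python3 -c "
from h import *
snap('side')
for r in cams.spot_point('jar_a','side')[:6]: print(round(r['confidence'],2),np.round(r['xyz'],3))"
```

```text
time: 7.92
tool_pos: [0.6178, 0.1386, 0.0229]
ee_rot: [[-0.999, 0.049, -0.009], [0.049, 0.999, 0.0], [0.009, -0.0, -1.0]]
wrist_force: [-9.2, 0.3, 6.4]
opening: 0.0539
0.83 [ 0.349 -0.067 -0.001]
0.72 [ 0.544 -0.124 -0.001]
0.68 [ 0.667  0.138 -0.002]
0.59 [ 0.452 -0.062 -0.004]
0.46 [ 0.613  0.141 -0.002]
```

```bash
python3 -m inch '0 0 0 0 0 0 1;0 0 0 0 0 0 1;0 0 0 0 0 0 1;0 0 -0.02 0 0 0 1;0 0 -0.05 0 0 0 1;0.02 0 -0.08 0 0 0 1;0.055 0 -0.09 0 0 0 1;0.1 -0.02 -0.09 0 0 0 1;0.13 -0.06 -0.09 0 0 0 1;0.15 -0.11 -0.09 0 0 0 1;0.16 -0.16 -0.085 0 0 0 1;0.1623 -0.21 -0.08 0 0 0 1' ; python3 -m inch '0 0 0.01 0 0 0 1;0 0 0.04 0 0 0 1;0 0 0.07 0 0 0 1;0 0 0.08 0 0 0 1;0 0 0.08 0 0 0 1'; python3 - <<'E'
from h import *
snap('top','t3.png',(200,120,460,315),3)
for c in('top','side'):
    if c=='side': snap(c)
    for r in cams.spot_point('jar_a',c)[:6]: print(c,round(r['confidence'],2),np.round(r['xyz'],3))
sh((.449,-.064,.025),87.2,(.4448,.1465,.025))
E
```

```text
time: 9.52
tool_pos: [0.4494, -0.0653, 0.1063]
ee_rot: [[-0.999, 0.049, 0.003], [0.049, 0.999, -0.001], [-0.003, -0.001, -1.0]]
wrist_force: [0.7, 0.4, -0.1]
opening: 0.0919
time: 10.15
tool_pos: [0.4494, -0.0631, 0.0248]
ee_rot: [[-0.999, 0.048, -0.0], [0.048, 0.999, 0.0], [0.0, 0.0, -1.0]]
wrist_force: [-0.5, -0.1, 0.6]
opening: 0.0917
top 0.77 [ 0.546 -0.124  0.004]
top 0.65 [ 0.718 -0.232 -0.002]
top 0.62 [0.617 0.142 0.001]
top 0.58 [ 0.448 -0.066 -0.004]
top 0.55 [0.668 0.137 0.002]
top 0.54 [ 0.351 -0.069  0.002]
side 0.95 [ 0.544 -0.122 -0.003]
side 0.88 [ 0.35  -0.07  -0.002]
side 0.5 [ 0.668  0.14  -0.   ]
side 0.48 [ 0.453 -0.065 -0.004]
side 0.47 [0.612 0.138 0.001]
[0.0145 0.21   0.    ]
```

View pics/t3.png

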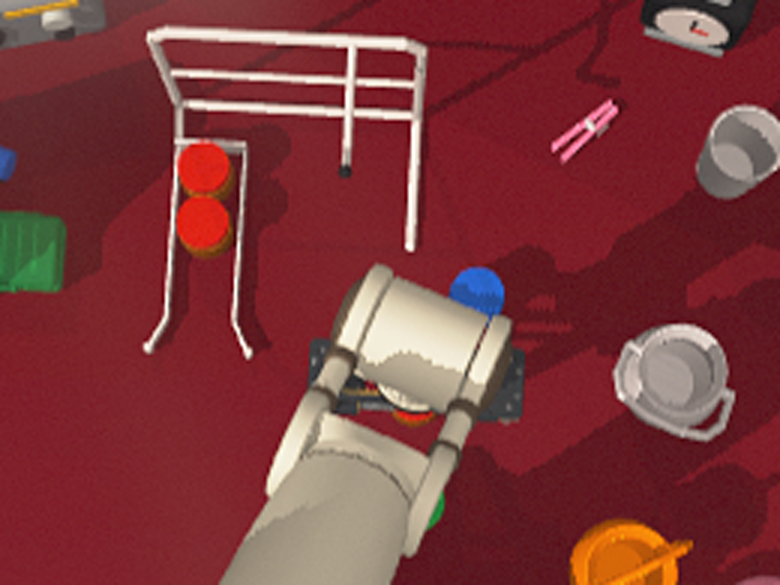

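```bash
python3 -m inch '0 0 0 0 0 0 0.4;0 0 0 0 0 0 0.4;0 0 0 0 0 0 0.4;0 0 0 0 0 0 0.4;0.005 0.015 0 0 0 0 0.4;0.012 0.04 0 0 0 0 0.4;0.017 0.07 0 0 0 0 0.4;0.017 0.1 0 0 0 0 0.4;0.0145 0.13 0 0 0 0 0.4;0.0145 0.16 0 0 0 0 0.4;0.0145 0.19 0 0 0 0 0.4;0.0145 0.21 0 0 0 0 0.4' 8; python3 -m inch '0 0 0 0 0 0 0.4;-0.015 0 0 0 0 0 0.4;-0.033 0 0 0 0 0 0.4;-0.051 0 0 0 0 0 0.4;-0.069 0 0 0 0 0 0.4;-0.084 0 0 0 0 0 0.4;-0.094 0 0 0 0 0 0.4;-0.1 0 0 0 0 0 0.4;-0.104 0 0 0 0 0 0.4;-0.104 0 0 0 0 0 0.4'; python3 - <<'E'
from h import *
for c in('top','side'):
    snap(c)
    for r in cams.spot_point('jar_a',c)[:6]: print(c,round(r['confidence'],2),np.round(r['xyz'],3))
E
```

```text
time: 11.85
tool_pos: [0.4443, 0.1486, 0.0246]
ee_rot: [[-0.999, 0.047, -0.0], [0.047, 0.999, -0.0], [0.0, -0.0, -1.0]]
wrist_force: [-0.3, -1.9, 1.1]
opening: 0.0539
time: 13.1
tool_pos: [0.5488, 0.1417, 0.0245]
ee_rot: [[-0.999, 0.049, -0.0], [0.049, 0.999, -0.0], [0.0, -0.0, -1.0]]
wrist_force: [-0.2, -0.4, -1.4]
opening: 0.0534
top 0.87 [ 0.546 -0.124  0.004]
top 0.83 [ 0.348 -0.068 -0.   ]
top 0.65 [ 0.668  0.138 -0.003]
top 0.53 [ 0.549  0.142 -0.001]
side 0.81 [ 0.547 -0.121  0.   ]
side 0.73 [0.669 0.138 0.   ]
side 0.66 [ 0.612  0.138 -0.001]
side 0.66 [ 0.552  0.143 -0.   ]
```

```bash
python3 -m inch '-0.004 0 0 0 0 0 0.4;-0.008 0 0 0 0 0 0.4;-0.011 0 0 0 0 0 0.4;-0.011 0 0 0 0 0 0.4'; python3 -m inch '-0.003 0 0 0 0 0 0.4;-0.005 0 0 0 0 0 0.4;-0.005 0 0 0 0 0 0.4'; python3 - <<'E'
from h import *
st()
for c in('top','side'):
    snap(c)
    for r in cams.spot_point('jar_a',c)[:6]: print(c,round(r['confidence'],2),np.round(r['xyz'],3))
E
```

```text
time: 13.8
tool_pos: [0.5602, 0.1411, 0.0246]
ee_rot: [[-0.999, 0.049, 0.0], [0.049, 0.999, 0.0], [-0.0, 0.0, -1.0]]
wrist_force: [0.2, -0.3, -1.7]
opening: 0.0538
time: 14.18
tool_pos: [0.5618, 0.1411, 0.0239]
ee_rot: [[-0.999, 0.049, -0.008], [0.049, 0.999, -0.0], [0.008, -0.001, -1.0]]
wrist_force: [-9.1, -0.2, 6.2]
opening: 0.0536
t 14.18 tcp [0.5618 0.1411 0.0239] F [-9.1 -0.2  6.2] op 0.0536
[[-0.999, 0.049, -0.008], [0.049, 0.999, -0.0], [0.008, -0.001, -1.0]] [  2.1  22.7  98.3   0.   59.5 -85.1]
top 0.76 [ 0.545 -0.122  0.005]
top 0.54 [ 0.345 -0.07  -0.001]
side 0.87 [ 0.35  -0.069 -0.002]
side 0.75 [ 0.561  0.14  -0.002]
side 0.69 [0.668 0.138 0.001]
side 0.6 [ 0.545 -0.122 -0.002]
side 0.54 [ 0.616  0.139 -0.003]
```

```bash
python3 -m inch '-0.003 0 0 0 0 0 0.4;-0.006 0 0 0 0 0 0.4;-0.006 0 0 0 0 0 0.4'
```

```text
time: 14.75
tool_pos: [0.5666, 0.1409, 0.023]
ee_rot: [[-0.999, 0.049, -0.01], [0.049, 0.999, -0.0], [0.01, -0.001, -1.0]]
wrist_force: [-9.9, -0.4, 3.2]
opening: 0.0536
```

```bash
python3 -m inch '0 0 0 0 0 0 1;0 0 0 0 0 0 1;0 0 0 0 0 0 1;0 0 -0.02 0 0 0 1;0 0 -0.06 0 0 0 1;0.03 0 -0.11 0 0 0 1;0.08 0 -0.155 0 0 0 1;0.12 0 -0.175 0 0 0 1;0.12 0 -0.175 0 0 0 1'; python3 - <<'E'
from h import *
for c in('top','side'):
    im=snap(c, *(('t4.png',(390,215,460,285),8) if c=='top' else ('s4.png',(330,310,420,390),8)))
    for n in('lota','bail_top','jar_a'):
        for r in cams.spot_point(n,c)[:6]: print(c,n,round(r['confidence'],2),np.round(r['xyz'],4))
a=cv2.imread('pics/t4.png');b=cv2.imread('pics/s4.png');a=cv2.resize(a,(400,400));b=cv2.resize(b,(400,356));o=np.zeros((400,800,3),np.uint8);o[:,:400]=a;o[:356,400:]=b;cv2.imwrite('pics/c4.png',o)
E
```

```text
time: 15.88
tool_pos: [0.4511, 0.147, 0.2036]
ee_rot: [[-0.999, 0.048, 0.007], [0.048, 0.999, 0.001], [-0.007, 0.001, -1.0]]
wrist_force: [0.5, 0.3, -0.8]
opening: 0.0915
top lota 0.96 [ 0.2812 -0.257  -0.0027]
top lota 0.69 [ 0.4669 -0.3071 -0.0005]
top lota 0.66 [ 0.6423 -0.0047  0.2132]
top lota 0.58 [ 0.2291 -0.3874  0.0012]
top bail_top 0.72 [ 0.4126 -0.2797  0.1331]
top bail_top 0.59 [ 0.232  -0.3916  0.1582]
top bail_top 0.53 [ 0.2811 -0.255   0.1519]
top bail_top 0.46 [ 0.6145 -0.0031  0.233 ]
top jar_a 0.78 [ 0.5443 -0.1227  0.0052]
top jar_a 0.71 [0.6669 0.1367 0.0008]
top jar_a 0.7 [ 0.347  -0.0691  0.0021]
top jar_a 0.59 [0.6151 0.1385 0.001 ]
top jar_a 0.47 [5.627e-01 1.399e-01 1.000e-04]
top jar_a 0.42 [0.5914 0.3266 0.0026]
side lota 0.97 [ 0.2842 -0.2573 -0.005 ]
side lota 0.91 [ 0.2259 -0.3872  0.0006]
side lota 0.78 [ 0.4686 -0.311  -0.0023]
side bail_top 0.64 [ 0.4171 -0.2788  0.1262]
side bail_top 0.56 [ 0.2839 -0.2548  0.1599]
side bail_top 0.54 [ 0.2308 -0.3929  0.1571]
side jar_a 0.85 [ 0.349  -0.0671 -0.0018]
side jar_a 0.83 [ 6.162e-01  1.405e-01 -5.000e-04]
side jar_a 0.72 [ 0.5452 -0.1209  0.0022]
side jar_a 0.66 [ 5.640e-01  1.392e-01 -3.000e-04]
side jar_a 0.6 [ 0.6673  0.1395 -0.0021]
```

View pics/c4.png

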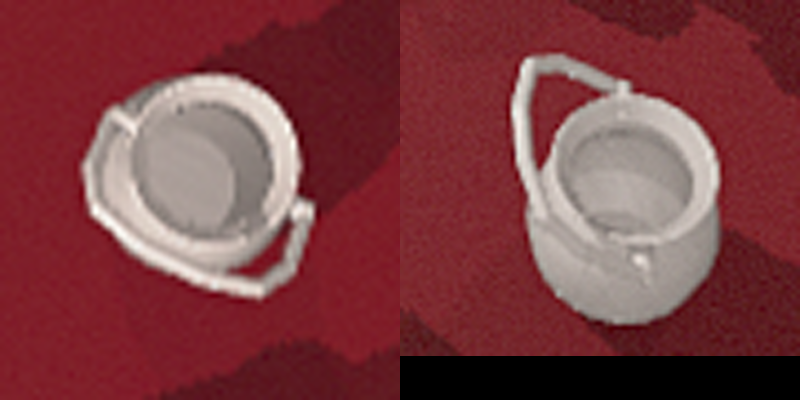

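```bash
python3 - <<'E'
from h import *
def cc(p): return (390+p[0]*70/400,215+p[1]*70/400)
e=atz('top',[cc((115,115)),cc((305,208))],.084); b=atz('top',[cc((95,205)),cc((265,290))],.12)
for q in(e,b):
    d=q[0]-q[1]; print(q.round(4),'mid',q.mean(0).round(4),'len',np.linalg.norm(d[:2]).round(4),'ang',np.degrees(np.arctan2(d[1],d[0])).round(1))
E
```

```text
[[ 0.4871 -0.2663  0.084 ]
 [ 0.4419 -0.3573  0.084 ]] mid [ 0.4645 -0.3118  0.084 ] len 0.1016 ang 63.6
[[ 0.4387 -0.2505  0.12  ]
 [ 0.3987 -0.3297  0.12  ]] mid [ 0.4187 -0.2901  0.12  ] len 0.0887 ang 63.2
```

```bash
python3 -m inch '0 -0.02 0 0 0 10 1;-0.003 -0.055 0 0 0 20 1;-0.006 -0.09 0 0 0 30 1;-0.009 -0.13 0 0 0 40 1;-0.012 -0.17 0 0 0 50 1;-0.015 -0.21 0 0 0 60 1;-0.018 -0.25 0 0 0 70 1;-0.021 -0.29 0 0 0 80 1;-0.024 -0.33 0 0 0 90 1;-0.027 -0.37 0 0 0 100 1;-0.03 -0.405 0 0 0 108 1;-0.03 -0.4192 0 0 0 114.2 1'; python3 -m inch '0 0 0 0 0 0 1;0 0 0 0 0 0 1'; python3 - <<'E'
from h import *
st(); sh((.4601,-.2741,.2),-27,(.4797,-.2841,.108),(.4601,-.2741,.108))
E
```

```text
time: 17.77
tool_pos: [0.4603, -0.2757, 0.1989]
ee_rot: [[0.459, 0.888, -0.001], [0.888, -0.459, 0.001], [0.0, -0.001, -1.0]]
wrist_force: [-0.3, 0.7, -0.1]
opening: 0.0915
time: 18.02
tool_pos: [0.4605, -0.273, 0.1992]
ee_rot: [[0.452, 0.892, -0.001], [0.892, -0.452, 0.001], [0.001, -0.001, -1.0]]
wrist_force: [-0.4, -0.2, -0.6]
opening: 0.0921
t 18.02 tcp [ 0.4605 -0.273   0.1992] F [-0.4 -0.2 -0.6] op 0.0921
[[0.452, 0.892, -0.001], [0.892, -0.452, 0.001], [0.001, -0.001, -1.0]] [-43.6   3.9  98.9   0.   77.3 -16.7]
[-0.     0.022  0.092]
[0.    0.    0.092]
```

```bash
python3 -m inch '0 -0.004 0.02 0 0 0 1;0 -0.004 0.05 0 0 0 1;0 -0.004 0.075 0 0 0 1;0 -0.004 0.09 0 0 0 1;0 -0.004 0.09 0 0 0 1'; python3 - <<'E'
from h import *
st()
a=snap('top')[205:285,370:470];b=snap('side')[270:370,320:445]
a=cv2.resize(a,(400,320),interpolation=cv2.INTER_CUBIC);b=cv2.resize(b,(400,320),interpolation=cv2.INTER_CUBIC)
cv2.imwrite('pics/c5.png',np.hstack([a,b]))
E
```

```text
time: 18.65
tool_pos: [0.4565, -0.2709, 0.1087]
ee_rot: [[0.453, 0.891, -0.002], [0.891, -0.453, 0.002], [0.001, -0.002, -1.0]]
wrist_force: [0.9, 0.7, -0.0]
opening: 0.0917
t 18.65 tcp [ 0.4565 -0.2709  0.1087] F [ 0.9  0.7 -0. ] op 0.0917
[[0.453, 0.891, -0.002], [0.891, -0.453, 0.002], [0.001, -0.002, -1.0]] [-43.7   8.9 104.3  -0.   66.9 -16.8]
```

View pics/c5.png

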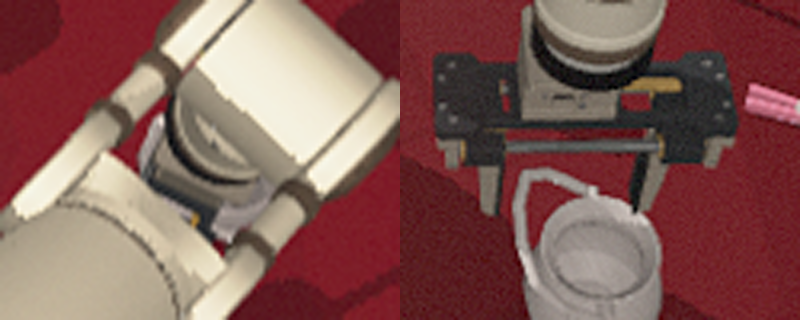

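```bash
python3 -m inch '0 0.004 -0.002 0 0 0 0.8;0 0.008 -0.007 0 0 0 0.65;0 0.012 -0.012 0 0 0 0.5;0 0.017 -0.017 0 0 0 0.4;0 0.022 -0.022 0 0 0 0.3;0 0.026 -0.025 0 0 0 0.3;0 0.026 -0.025 0 0 0 0.3;0 0.026 -0.025 0 0 0 0.3' 5; python3 - <<'E'
from h import *
snap('side','s6.png',(320,270,445,370),4)
E
```

```text
time: 19.75
tool_pos: [0.4799, -0.2835, 0.1344]
ee_rot: [[0.454, 0.891, -0.0], [0.891, -0.454, 0.0], [0.0, -0.001, -1.0]]
wrist_force: [-0.8, 0.4, 0.8]
opening: 0.0276
```

View pics/s6.png

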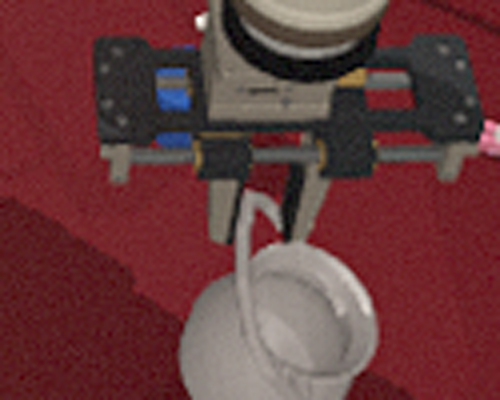

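```bash
python3 -m inch '0 0 0 0 0 0 0;0 0 0 0 0 0 0;0 0 0 0 0 0 0;0 0 0 0 0 0 0;0 0 -0.005 0 0 0 0;0 0 -0.015 0 0 0 0;0 0 -0.03 0 0 0 0;0 0 -0.05 0 0 0 0;0 0 -0.05 0 0 0 0' 40; python3 - <<'E'
from h import *
st();snap('side','s7.png',(310,240,450,370),4)
for n in('lota','bail_top'):
    for r in cams.spot_point(n,'side')[:6]: print(n,round(r['confidence'],2),np.round(r['xyz'],4))
E
```

```text
time: 20.92
tool_pos: [0.4814, -0.2848, 0.1873]
ee_rot: [[0.454, 0.891, 0.004], [0.891, -0.454, -0.004], [-0.001, 0.005, -1.0]]
wrist_force: [-0.6, -0.7, -4.1]
opening: 0.0064
t 20.93 tcp [ 0.4814 -0.2848  0.1873] F [-0.6 -0.7 -4.1] op 0.0064
[[0.454, 0.891, 0.004], [0.891, -0.454, -0.004], [-0.001, 0.005, -1.0]] [-43.    7.8  96.1  -0.   75.8 -16. ]
lota 0.72 [ 0.4993 -0.3184  0.0517]
lota 0.68 [ 0.2787 -0.256  -0.0022]
lota 0.55 [ 0.2287 -0.3888 -0.0008]
bail_top 0.76 [ 0.473  -0.3117  0.2043]
bail_top 0.69 [ 0.2322 -0.3899  0.1557]
bail_top 0.5 [ 0.2816 -0.255   0.1591]
```

View pics/s7.png

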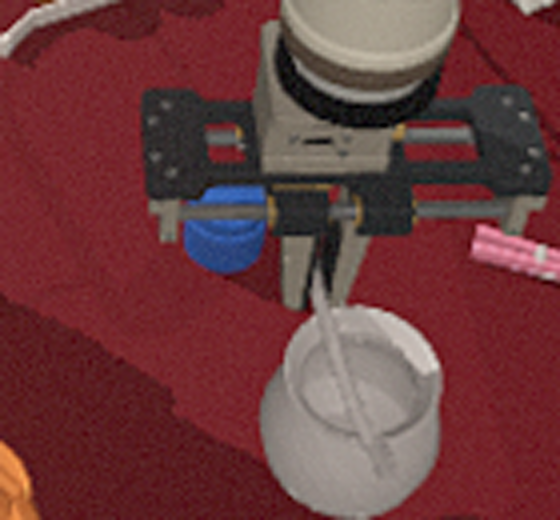

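```bash
python3 -m inch '0 0 -0.02 0 0 0 0;0.01 -0.002 -0.041 0 0 -1 0;0.03 -0.007 -0.041 0 0 -3 0;0.055 -0.014 -0.041 0 0 -5 0;0.085 -0.022 -0.041 0 0 -7.5 0;0.115 -0.03 -0.041 0 0 -10 0;0.145 -0.038 -0.041 0 0 -12.5 0;0.175 -0.046 -0.041 0 0 -15 0;0.205 -0.054 -0.041 0 0 -17.5 0;0.235 -0.061 -0.041 0 0 -20 0;0.26 -0.067 -0.041 0 0 -22 0;0.28 -0.072 -0.041 0 0 -24.2 0' 40; python3 - <<'E'
from h import *
t=np.radians(-27);print('cmd', np.array([.4797,-.2841])+.28*np.array([.454,.891])-.072*np.array([.891,-.454]))
st()
E
```

```text
time: 22.58
tool_pos: [0.542, 0.0009, 0.2235]
ee_rot: [[0.046, 0.999, -0.003], [0.999, -0.046, 0.001], [0.001, -0.003, -1.0]]
wrist_force: [0.6, 0.0, -3.6]
opening: 0.0067
cmd [ 0.542668 -0.001932]
t 22.57 tcp [0.542  0.0009 0.2235] F [ 0.6  0.  -3.6] op 0.0067
[[0.046, 0.999, -0.003], [0.999, -0.046, 0.001], [0.001, -0.003, -1.0]] [-12.7   4.   96.    0.   80.2 -10.1]
```

```bash
python3 -m inch '0.015 0.002 0 0 0 0 0;0.025 0.004 0 0 0 0 0;0.0315 0.005 0 0 0 0 0;0.0315 0.005 0 0 0 0 0;0.0315 0.005 0 0 0 0 0;0.0315 0.005 0 0 0 0 0;0.0315 0.005 0 0 0 0 0;0.0315 0.005 0 0 0 0 0'; python3 - <<'E'
from h import *
st();snap('top')
for c in('side','top'):
  if c=='side': snap(c,'s8.png',(290,150,450,290),5)
  else: snap(c)
  for n in('lota','bail_top','hook_tip','hook_seat'):
    for r in cams.spot_point(n,c)[:6]:
      if r['xyz'][0]>.5: print(c,n,round(r['confidence'],2),np.round(r['xyz'],4))
E
```

```text
time: 23.58
tool_pos: [0.5496, 0.0295, 0.2256]
ee_rot: [[0.049, 0.999, 0.0], [0.999, -0.049, -0.0], [-0.0, 0.0, -1.0]]
wrist_force: [-1.1, -0.1, -3.9]
opening: 0.0064
t 23.57 tcp [0.5496 0.0295 0.2256] F [-1.1 -0.1 -3.9] op 0.0064
[[0.049, 0.999, 0.0], [0.999, -0.049, -0.0], [-0.0, 0.0, -1.0]] [-9.5  5.  94.7 -0.  80.3 -6.7]
side lota 0.6 [0.5803 0.0056 0.088 ]
side bail_top 0.42 [5.526e-01 3.000e-04 2.413e-01]
side hook_tip 0.61 [ 0.6192 -0.0042  0.2322]
side hook_seat 0.82 [ 0.6459 -0.0064  0.2122]
side hook_seat 0.45 [ 0.5604 -0.4875 -0.0011]
top bail_top 0.42 [ 0.5502 -0.0039  0.247 ]
```

View pics/s8.png

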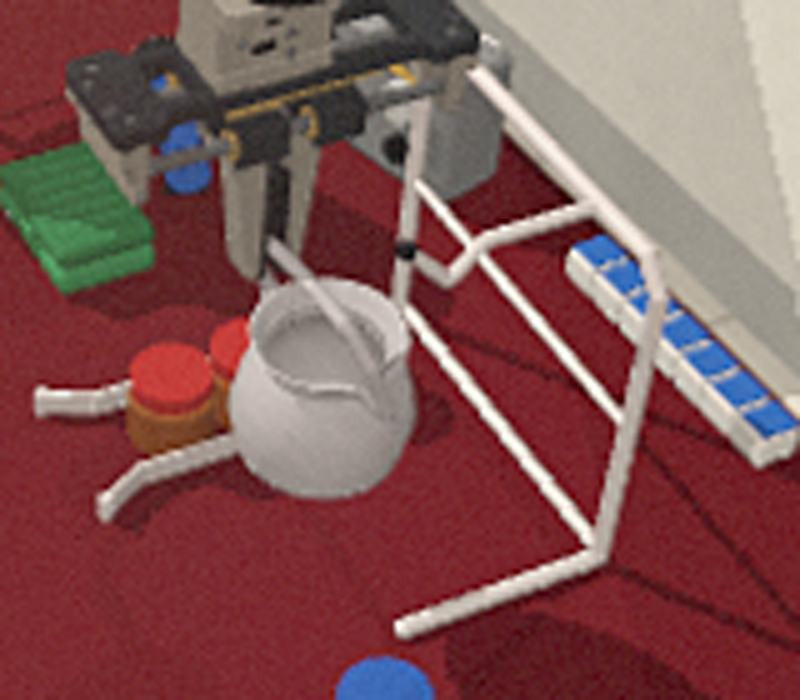

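```bash
python3 -m inch '0 0.003 0 0 0 0 0;0 0.008 0 0 0 0 0;0 0.013 0 0 0 0 0;0 0.018 0 0 0 0 0;0 0.023 0 0 0 0 0;0 0.028 0 0 0 0 0;0 0.033 0 0 0 0 0;0 0.037 0 0 0 0 0;0 0.041 0 0 0 0 0;0 0.044 0 0 0 0 0;0 0.044 0 0 0 0 0;0 0.044 0 0 0 0 0'; python3 -m inch '0 0 -0.004 0 0 0 0;0 0 -0.008 0 0 0 0;0 0 -0.01 0 0 0 0;0 0 -0.01 0 0 0 0;0 0 -0.01 0 0 0 0;0 0 -0.01 0 0 0 0'; python3 - <<'E'
from h import *
for c in('top','side'):
  if c=='side': snap(c,'s9.png',(330,170,430,250),8)
  else: snap(c)
  for n in('lota','bail_top','hook_tip','hook_seat'):
    for r in cams.spot_point(n,c)[:6]:
      if r['xyz'][0]>.5: print(c,n,round(r['confidence'],2),np.round(r['xyz'],4))
E
```

```text
time: 25.62
tool_pos: [0.5935, 0.0276, 0.2256]
ee_rot: [[0.049, 0.999, -0.0], [0.999, -0.049, -0.0], [-0.0, -0.0, -1.0]]
wrist_force: [-0.2, -0.6, -3.4]
opening: 0.0066
time: 26.38
tool_pos: [0.5935, 0.0276, 0.2354]
ee_rot: [[0.049, 0.999, -0.0], [0.999, -0.049, 0.0], [0.0, -0.0, -1.0]]
wrist_force: [0.4, 0.5, -4.0]
opening: 0.0071
top lota 0.8 [0.6196 0.0049 0.0948]
top bail_top 0.55 [ 0.5954 -0.0044  0.2548]
top bail_top 0.22 [ 5.584e-01 -4.921e-01  1.000e-04]
side lota 0.73 [0.6257 0.0053 0.1006]
side bail_top 0.64 [5.933e-01 1.000e-04 2.520e-01]
side hook_tip 0.91 [ 0.6172 -0.0027  0.2342]
```

View pics/s9.png

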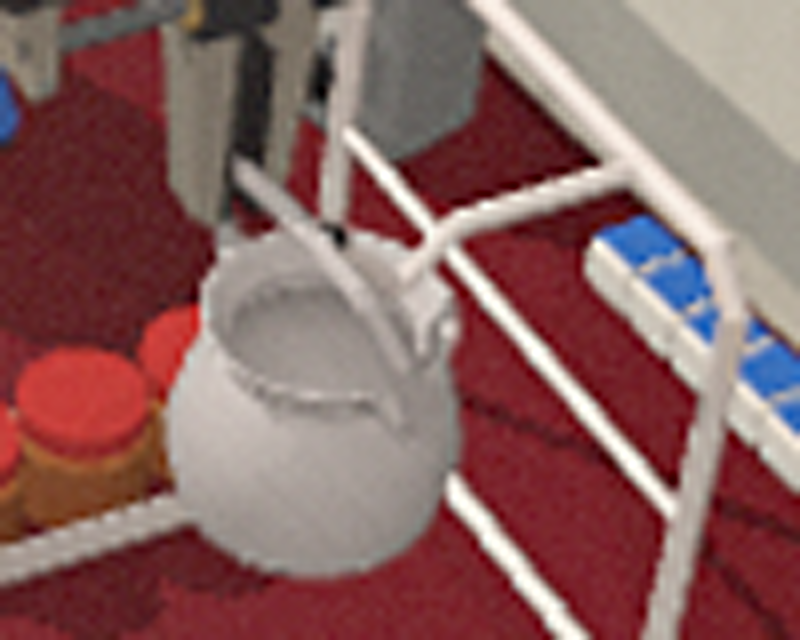

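```bash
python3 -m inch '0 0.003 0 0 0 0 0;0 0.007 0 0 0 0 0;0 0.011 0 0 0 0 0;0 0.015 0 0 0 0 0;0 0.019 0 0 0 0 0;0 0.023 0 0 0 0 0;0 0.027 0 0 0 0 0;0 0.031 0 0 0 0 0;0 0.035 0 0 0 0 0;0 0.039 0 0 0 0 0;0 0.042 0 0 0 0 0;0 0.043 0 0 0 0 0'; python3 -m inch '0 0 0 0 0 0 0;0 0 0 0 0 0 0;0 0 0 0 0 0 0'; python3 - <<'E'
from h import *
for c in('top','side'):
  if c=='side': snap(c,'s10.png',(330,150,450,240),6)
  else: snap(c)
  for n in('lota','bail_top','hook_tip','hook_seat'):
    for r in cams.spot_point(n,c)[:6]:
      if r['xyz'][0]>.5: print(c,n,round(r['confidence'],2),np.round(r['xyz'],4))
E
```

```text
time: 28.38
tool_pos: [0.6367, 0.0254, 0.2356]
ee_rot: [[0.049, 0.999, -0.0], [0.999, -0.049, 0.0], [0.0, -0.0, -1.0]]
wrist_force: [-0.5, -0.2, -4.1]
opening: 0.0066
time: 28.75
tool_pos: [0.6365, 0.0255, 0.2357]
ee_rot: [[0.049, 0.999, 0.0], [0.999, -0.049, -0.0], [-0.0, 0.0, -1.0]]
wrist_force: [0.5, 0.4, -3.8]
opening: 0.0065
top lota 0.75 [0.6639 0.002  0.0985]
top bail_top 0.37 [ 0.6375 -0.0047  0.2581]
top hook_seat 0.75 [ 0.5565 -0.4934  0.0012]
side lota 0.7 [0.6678 0.0018 0.1007]
side bail_top 0.74 [ 0.6754 -0.3723  0.0031]
side bail_top 0.44 [ 0.6396 -0.0039  0.2538]
side hook_tip 0.83 [ 0.617  -0.0036  0.2348]
side hook_tip 0.4 [ 0.7021  0.3852 -0.0008]
side hook_seat 0.61 [ 0.6453 -0.0047  0.2121]
```

View pics/s10.png

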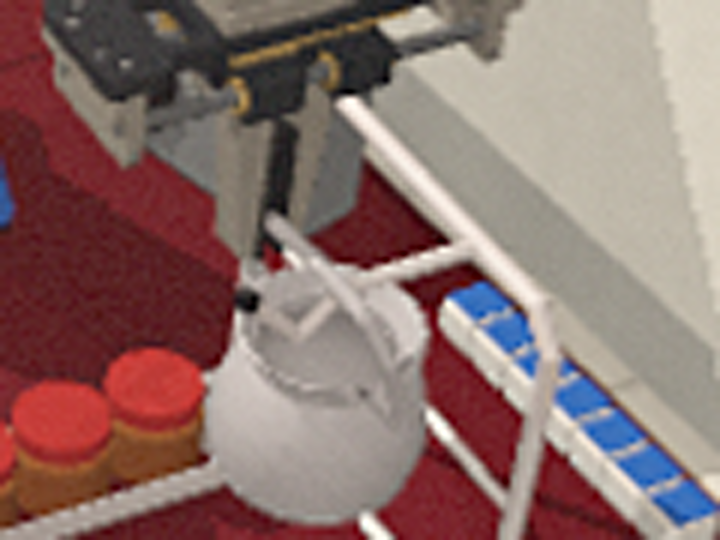

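The bail bar is past the ball (247,298), with the hook's V (295,325) underneath it. I'm lowering it now.

```bash
python3 -m inch '0 0 0.004 0 0 0 0;0 0 0.008 0 0 0 0;0 0.001 0.012 0 0 0 0;0 0.002 0.016 0 0 0 0;0 0.003 0.02 0 0 0 0;0 0.003 0.024 0 0 0 0;0 0.003 0.028 0 0 0 0;0 0.003 0.031 0 0 0 0;0 0.003 0.034 0 0 0 0;0 0.003 0.034 0 0 0 0'; python3 -m inch '0 0 0.002 0 0 0 0;0 0 0.004 0 0 0 0;0 0 0.006 0 0 0 0;0 0 0.006 0 0 0 0'
```

```text
time: 30.5
tool_pos: [0.6394, 0.0253, 0.2013]
ee_rot: [[0.049, 0.999, -0.001], [0.999, -0.049, 0.0], [0.0, -0.001, -1.0]]
wrist_force: [-0.9, -0.9, -4.3]
opening: 0.007
time: 31.0
tool_pos: [0.6402, 0.0253, 0.1962]
ee_rot: [[0.049, 0.999, 0.002], [0.999, -0.049, -0.0], [-0.0, 0.002, -1.0]]
wrist_force: [1.6, -0.6, -1.6]
opening: 0.0067
```

```bash
python3 -m inch '0 0.001 0.002 0 0 0 0;0 0.002 0.003 0 0 0 0;0 0.002 0.004 0 0 0 0;0 0.002 0.004 0 0 0 0'; python3 - <<'E'
from h import *
for c in('top','side'):
  snap(c)
  for n in('lota','bail_top','hook_tip','hook_seat'):
    for r in cams.spot_point(n,c)[:6]:
      if r['xyz'][0]>.59: print(c,n,round(r['confidence'],2),np.round(r['xyz'],4))
E
```

```text
time: 31.5
tool_pos: [0.6423, 0.0251, 0.1926]
ee_rot: [[0.049, 0.999, 0.002], [0.999, -0.049, -0.0], [-0.0, 0.002, -1.0]]
wrist_force: [2.2, 0.8, 4.7]
opening: 0.0066
top lota 0.83 [ 0.6755 -0.0038  0.058 ]
top bail_top 0.43 [ 0.6423 -0.007   0.2131]
side lota 0.6 [ 0.6817 -0.0071  0.0591]
side bail_top 0.61 [ 0.6442 -0.002   0.2097]
side bail_top 0.28 [ 0.6444 -0.0061  0.2127]
side hook_tip 0.72 [ 0.6156 -0.0036  0.2352]
side hook_seat 0.63 [ 0.6429 -0.0045  0.213 ]
```

```bash
python3 -m inch '0 0 -0.002 0 0 0 0;0 0 -0.002 0 0 0 0;0 0 -0.002 0 0 0 0.15;0 0 -0.002 0 0 0 0.3;0 0 -0.002 0 0 0 0.4;0 0 -0.002 0 0 0 0.4' 5; python3 -m inch '0 0 -0.005 0 0 0 0.4;0 0 -0.02 0 0 0 0.4;0 0 -0.04 0 0 0 0.4;0 0 -0.07 0 0 0 0.4;0 0 -0.1 0 0 0 0.4;0 0 -0.12 0 0 0 0.4;0 -0.03 -0.13 0 0 0 0.4;0 -0.07 -0.13 0 0 0 0.4;0 -0.12 -0.13 0 0 0 0.4;0 -0.16 -0.13 0 0 0 0.4;0 -0.2 -0.13 0 0 0 0.4;0 -0.23 -0.13 0 0 0 0.4'; python3 - <<'E'
from h import *
for c in('top','side'):
  snap(c,c+'11.png',(230,130,390,250) if c=='top' else (290,160,450,280),2.5)
  for n in('lota','bail_top','hook_seat','jar_a'):
    for r in cams.spot_point(n,c)[:6]:
      if r['xyz'][0]>.55: print(c,n,round(r['confidence'],2),np.round(r['xyz'],4))
cv2.imwrite('pics/c11.png',np.hstack([cv2.imread('pics/top11.png'),cv2.imread('pics/side11.png')]))
E
```

```text
time: 32.75
tool_pos: [0.6414, 0.0252, 0.1936]
ee_rot: [[0.049, 0.999, -0.0], [0.999, -0.049, -0.0], [-0.0, -0.0, -1.0]]
wrist_force: [0.3, -0.9, 0.1]
opening: 0.0367
time: 34.25
tool_pos: [0.4107, 0.0366, 0.3255]
ee_rot: [[0.049, 0.999, 0.003], [0.999, -0.049, -0.001], [-0.001, 0.003, -1.0]]
wrist_force: [0.5, -0.3, -0.0]
opening: 0.0367
top lota 0.85 [ 0.6389 -0.0022  0.0532]
top lota 0.26 [0.6174 0.1374 0.0017]
top bail_top 0.56 [ 0.6438 -0.0065  0.2157]
top hook_seat 0.71 [ 0.6396 -0.0062  0.2151]
top hook_seat 0.21 [ 0.6437 -0.0055  0.2141]
top jar_a 0.72 [0.6149 0.1376 0.    ]
top jar_a 0.69 [ 0.667   0.1405 -0.001 ]
side lota 0.89 [ 0.6454 -0.0054  0.0536]
side bail_top 0.7 [ 0.6439 -0.0056  0.2098]
side hook_seat 0.96 [ 0.6457 -0.0038  0.213 ]
side hook_seat 0.7 [ 5.646e-01 -4.888e-01 -3.000e-04]
side jar_a 0.66 [ 0.6661  0.1388 -0.0023]
side jar_a 0.61 [ 0.5636  0.1412 -0.0037]
side jar_a 0.56 [ 0.6143  0.141  -0.0049]
```

```bash
for i in 1 2 3; do python3 -m inch '0 0 0 0 0 0 0.4;0 0 0 0 0 0 0.4;0 0 0 0 0 0 0.4;0 0 0 0 0 0 0.4;0 0 0 0 0 0 0.4;0 0 0 0 0 0 0.4;0 0 0 0 0 0 0.4;0 0 0 0 0 0 0.4;0 0 0 0 0 0 0.4;0 0 0 0 0 0 0.4;0 0 0 0 0 0 0.4;0 0 0 0 0 0 0.4' | head -1; done; python3 - <<'E'
from h import *
p=None
for i in range(8):
    im=snap('side')[185:280,340:420].astype(int)
    if p is not None: print('maxdiff',cv2.blur(np.abs(im-p).astype(np.float32),(3,3)).max().round(1),end=' ')
    p=im
print()
for c in('side','top'):
    snap(c)
    for n in('lota','bail_top','jar_a'):
        for r in cams.spot_point(n,c)[:6]:
            if r['xyz'][0]>.555: print(c,n,round(r['confidence'],2),np.round(r['xyz'],4))
    for n in ('soap_case','peg','scratcher','specs_case','torch','tumbler'):
        for r in cams.recognise(n,c)[:1]: print(n,np.round(r['xyz'],3))
st()
E
```

```text
time: 36.25
time: 37.75
time: 39.25
maxdiff 12.2 maxdiff 13.6 maxdiff 16.1 maxdiff 13.4 maxdiff 14.8 maxdiff 11.7 maxdiff 12.2 
side lota 0.6 [ 0.6463 -0.0034  0.0564]
side lota 0.49 [ 0.5839  0.3288 -0.0012]
side bail_top 0.59 [ 0.6431 -0.0026  0.21  ]
side jar_a 0.8 [ 0.6167  0.1392 -0.0015]
side jar_a 0.62 [ 0.6717  0.1389 -0.0023]
soap_case [0.576 0.307 0.039]
peg [ 0.71  -0.231  0.015]
scratcher [ 0.585 -0.487  0.006]
specs_case [0.479 0.445 0.031]
torch [ 0.646 -0.028  0.201]
tumbler [ 0.674 -0.371  0.068]
top lota 0.83 [ 6.428e-01 -4.000e-04  5.470e-02]
top bail_top 0.44 [ 0.6433 -0.0075  0.2149]
top jar_a 0.88 [ 6.682e-01  1.357e-01 -6.000e-04]
top jar_a 0.58 [6.157e-01 1.404e-01 2.000e-04]
soap_case [0.586 0.322 0.037]
peg [ 0.716 -0.23   0.009]
scratcher [ 0.6  -0.49  0.01]
specs_case [0.497 0.466 0.032]
torch [0.695 0.397 0.031]
tumbler [ 0.689 -0.382  0.056]
t 40.65 tcp [0.4118 0.0365 0.3236] F [-0.2 -1.2 -0.3] op 0.0368
[[0.049, 0.999, -0.0], [0.999, -0.049, 0.0], [0.0, -0.0, -1.0]] [-11.8 -19.  105.6   0.   93.4  -9. ]
```

```bash
python3 -c "
from h import *
for c in('side','top'):
    snap(c)
    print(c,[np.round(r['xyz'],3).tolist() for r in cams.spot_point('jar_b',c) if r['xyz'][1]>.1])
print(ctrl.hand_in())"
```

```text
side [[0.615, 0.139, -0.0], [0.672, 0.141, -0.003], [0.558, 0.142, -0.002]]
top [[0.616, 0.138, 0.004], [0.667, 0.137, 0.001]]
the job is handed in; nothing more can be done
None
```

I slid both loose red-capped jars into the lane one after the other and pushed all three jars home. I then hung the steel lota by its bail on the hook, backed the arm clear and handed the job in at about 41 s of the 72 s allowed.

**Jars:** The last readings put them at world x ≈ 0.670, 0.615 and 0.56, within about 4 mm of the fully home positions and near the lane's middle line. Each push ended at a steady 9–10 N.

**Lota:** The bail middle read within about 5 mm of the hook seat. The underside is about 55 mm above the table, the pot hangs almost vertical, and successive pictures differed only by image noise.

**Other things:** The soap case, peg, back-scratcher and tumbler read where they started, within a few mm apart from one side-camera reading of the soap case about 8 mm off.

**Checks that failed or disagreed:**
- The top camera missed the front jar in the final look; only the side camera saw it.
- In the last check the side camera reported the "torch" at the hook, a false detection; the top camera still had it in place.
- For the spectacles case, the side camera read about 17 mm off its first reading; the top camera showed no change.
- The 12-picture viewing limit was reached before the last view, so the final state was checked only by the networks' numbers and by comparing pictures.

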